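# Clear the bench blocks and set everything in its place

### The job

A jar and a canister have been left standing on the two steel bench blocks. Take the stacks apart: set the jar in the round wooden dish and the canister in the square wooden tray, each upright on the floor inside the rim, and put the round block in the middle of the round rubber pad and the square block in the middle of the square rubber pad, its sides in line with the pad's. Do not tip the jar or canister over, and leave the cork and the spool where they are.

Things in the scene. Friction and masses are not known exactly. Their poses are not given: they have to be found in the camera images.
- jar: Squat jar with a dark green screw cap, pale below, 46 mm high, 42 mm in diameter up to a height of 34 mm, cap 45 mm in diameter above. At the start it stands on one of the two steel blocks. About 0.06 to 0.1 kg. Loose. Origin: centre of the underside, z up. 
- canister: Slim cylindrical black canister with a grey lid: 54 mm high, lid (the widest part) 33 mm in diameter. At the start it stands on the other steel block. Light, under 0.1 kg. Loose. Origin: centre of the underside, z up. 
- round_block: Round flat steel bench block (disc), 60 mm in diameter, 24 mm high, 0.36 to 0.59 kg. Stands on the bench; at the start either the jar or the canister stands on it. Loose. Origin: centre of the underside, z up. 
- square_block: Square flat steel bench block, 56 x 56 mm, 24 mm high, 0.36 to 0.59 kg. Stands on the bench; at the start either the jar or the canister stands on it. x and y axes are square to its sides. Loose. Origin: centre of the underside, z up. 
- round_pad: Round flat black rubber pad, 76 mm in diameter, 10 mm thick, no rim: the place of the round block. Fixed to the bench. Origin: centre of the underside, z up. 
- square_pad: Square flat black rubber pad, 76 x 76 mm, 10 mm thick, no rim: the place of the square block. x and y axes are square to its sides. Fixed to the bench. Origin: centre of the underside, z up. 
- round_holder: Round pale wooden dish with a low rim: 76 mm across outside, 62 mm inside the rim, rim top 16 mm and inner floor 10 mm above the bench: the place of the jar. Fixed to the bench. Origin: centre of the underside, z up. 
- square_tray: Square pale wooden tray with a low rim: 64 x 64 mm outside, 52 x 52 mm inside the rim, rim top 16 mm and inner floor 10 mm above the bench: the place of the canister. x and y axes are square to its sides. Fixed to the bench. Origin: centre of the underside, z up. 
- cork: Bystander: brown cork stopper, 41 mm across, 26 mm high, standing behind the work; to be left alone. Origin: centre of the underside.
- spool: Bystander: flat grey-white solder spool, 42 mm in diameter, 22 mm high, lying flat behind the work; to be left alone. Origin: centre of the underside.
There are look-alikes about, which are no part of the job. Leave any pink look-alike of the square_tray alone. Leave any red look-alike of the canister alone.

How it is judged (in metres and radians):
At the end, for the whole second after the job is handed in: Jar upright on the floor of the round dish (centres within 13 mm), canister on that of the square tray (14 mm), round and square block flat on their pads (13 mm), the square one's sides within 12 degrees of the pad's; all level within 4.5 degrees, within 3 mm of resting height, at rest (horizontal distance between jar and round_holder below 0.013 m and z of jar in the frame of round_holder between 0.007 and 0.013 m and angle between each of jar, canister, round_block, square_block's own z axis and vertical below 0.08 rad and linear speed of each of jar, canister, round_block, square_block below 0.02 m/s and horizontal distance between canister and square_tray below 0.014 m and z of canister in the frame of square_tray between 0.007 and 0.013 m and horizontal distance between round_block and round_pad below 0.013 m and z of round_block in the frame of round_pad between 0.007 and 0.013 m and horizontal distance between square_block and square_pad below 0.013 m and z of square_block in the frame of square_pad between 0.007 and 0.013 m and (angle between the x axis of square_block and the x axis of square_pad, either way round below 0.22 rad or angle between the x axis of square_block and the y axis of square_pad, either way round below 0.22 rad)); the robot touches nothing.
It fails at once if the jar is tipped over (angle between jar's own z axis and vertical above 0.6 rad).
It fails at once if the canister is tipped over (angle between canister's own z axis and vertical above 0.6 rad).
It fails at once if the cork moved from where it stood by more than 25 mm (distance of cork from where it was at the start of the episode above 0.025 m).
It fails at once if the spool moved from where it stood by more than 25 mm (distance of spool from where it was at the start of the episode above 0.025 m).
It also fails if it takes over 104 s, if anything falls off the work surface, if the arm or the gripper's body presses on something with over 40 N, if the wrist force passes 120 N, or if a joint passes its speed limit or range.

### The arm

A 6-joint arm with a two-finger parallel gripper is mounted at the origin on a cart in front of the work surface, level with it; the furniture and walls round the work are solid. World frame = base frame: x ahead of the robot, y to its left, z up, the work surface at z = 0. Lengths are in m, angles in degrees, forces in N, time in s.
With the tool pointing down it reaches from about 0.275 to 0.775 m from the base axis. Payload 14.6 kg.
Tool frame: the origin (TCP) lies at the very end of the fingers, on their centre line; the grasp point (between the pads) lies 19 mm behind it; z points along the fingers, x is the direction in which the jaws open and shut, and the axes are right-handed (so a half turn about z gives the same grasp; the last joint's range is limited). The gripper opens to 85 mm and grips with 20 to 120 N. Pads are 22 mm wide; open, the fingers measure 114 mm over their backs; the gripper's body (76 mm by 85 mm) begins 54 mm behind the grasp point. The pads swing forward as they close: fully open they stand 13 mm farther back than shut.
Start: joints at [59.456, 15.075, -2.767, 72.158, 0, 81.102], TCP at [0.194, 0.488, 0.231] pointing down, gripper open.
Joint ranges: [-151.79, 151.79], [-50.71, 97.33], [-67.44, 78.34], [-121.81, 120.89], [-77.56, 73.72], [-180, 180]. Speed limits (degrees/s): [108.29, 108.29, 147.25, 159.86, 180, 180].

### API

Orientations are given as [roll, pitch, yaw] about the fixed x, y, z axes, in that order (R = Rz(yaw) Ry(pitch) Rx(roll)).
In Python, from workcell import robot, cams gives the robot as it stands.
- The arm moves only by the tool send_rows, never from a script. Its argument "deltas" is a list of rows, each a list of 3 entries, a list of its own where there are three numbers: the shift along the tool's x, y, z in m, then the turn, a rotation vector about the tool's x, y, z in rad, then the finger opening in m, from 0 to 0.0854. A call has 1 to 12 rows; each row is the pose to reach, as a shift and turn from the pose commanded when the call began, along the tool's axes at that moment; what a row does not reach only later rows make up. A row lasts 1/12 s, in which the tool goes at most 41.7 mm and 7.16 degrees, less where a joint would pass 70% of its speed; a pose out of reach is approached as far as the arm can. A call with a gripper value outside its range is refused whole. The fingers move at their own pace and stop on an object; "force" is the grip in N (left out, the last holds). Time passes only in rows, so rows that repeat a pose let the fingers close. It gives the time, the measured TCP pose, the force and the opening at its end, in the units of the state.
- robot.state(): the state, without advancing time (a new reading comes with each control period).
- cams.grab_frame(name): name is "scene" or "top" or "wrist"; returns (picture, depth): 400x640x3 uint8, red, green, blue; 400x640 float32, m along the optical axis (not along the pixel's ray), 0 where there is no reading.
- cams.get_calibration(name): a dict with "fov_y" (degrees; the focal length in pixels is half the picture's height over the tangent of half this angle, whatever the lens; pixels are square), "cx", "cy" (the principal point, pixels), "T" (4x4, takes a point from camera to world coordinates). Camera axes: x right, y up, looking along -z (the intrinsics and any distortion apply to the point x, -y, -z); pixel columns grow to the right and rows downward; lengths in m; the calibration is good to about 2 mm. A picture is of the moment at which its call begins: read the wrist's pose just before it. get_calibration takes no time and is no camera call; for the wrist camera it gives the pose at the moment of the call.
- robot.finish_job(): hands the job in, once; it reports no verdict.
The state is a dict: "clock": time; "joints": joint angles; "joint_vel": joint speeds; "joint_efforts": joint torques, N m; "ee_pos": TCP position; "eef_rot": TCP orientation; "force": force on the tool from outside, world axes, zero at the start; "wrist_torque": the same for the moment, N m; "gripper_width": opening from 0.0 (shut) to 1.0 (fully open).
Only numpy, scipy, OpenCV 4.12 (cv2) and the standard library are available. Lean on these libraries where they do the work, as an engineer would, in place of code of your own. Each camera call takes 0.05 s, during which the arm holds its last target.

## Working session

There is one attempt and no reset: what is moved stays moved. The work goes in short steps, Python scripts to look and compute and a tool call to move; the robot and the scene stay as the last step left them, time stands still between calls to the robot, and variables do not carry over. Pictures are saved under pics/ and viewed, and the job is handed in when it is done.

Besides the shell and the picture viewer there is one more tool, called after ">>>" by a JSON object that holds its "method" and its "body". send_rows: Moves the arm, as the interface text tells. Its arguments: {"type":"object","properties":{"deltas":{"type":"array","items":{"type":"array"}},"force":{"type":"number"}},"required":["deltas"]}

```bash
ls; mkdir -p pics; python3 - <<'E'
from workcell import robot,cams
import cv2,numpy as np
print(robot.state())
for n in ["scene","top"]:
    im,d=cams.grab_frame(n); np.save(f"pics/{n}_d.npy",d); cv2.imwrite(f"pics/{n}0.png",im[:,:,::-1]); print(n,cams.get_calibration(n))
E
```

```text
pics
{'clock': 0.0, 'joints': array([ 5.94569298e+01,  1.50982886e+01, -2.80467598e+00,  7.21594083e+01,
       -1.53892964e-03,  8.11013268e+01]), 'joint_vel': array([ 0.05409652,  0.0860169 , -0.07917807, -0.00935137,  0.07159341,
       -0.03053079]), 'joint_efforts': array([-1.80919429e-03, -6.37624168e+01,  3.84561610e+01,  1.36143778e-02,
       -7.32264630e-05, -6.15391812e-06]), 'ee_pos': array([0.19351107, 0.48772157, 0.2308242 ]), 'eef_rot': array([-1.79991872e+02,  6.18601312e-02,  6.83556082e+01]), 'force': array([0.48137676, 0.94004553, 0.12451105]), 'wrist_torque': array([-0.00621994,  0.03287859, -0.00689013]), 'gripper_width': 0.9975124957868374}
scene {'fov_y': 42.803485506259214, 'cx': 314.08309377781, 'cy': 185.60544316962552, 'T': array([[-0.86357746,  0.23291848, -0.44719454,  0.04455165],
       [-0.50412274, -0.38177306,  0.77466741,  0.94921589],
       [ 0.00970752,  0.89442625,  0.44711011,  0.56315182],
       [ 0.        ,  0.        ,  0.        ,  1.        ]])}
top {'fov_y': 48.95235985755603, 'cx': 321.0445341938653, 'cy': 202.72750552445018, 'T': array([[ 1.30300933e-02,  9.93454918e-01, -1.13479260e-01,
         4.16940450e-01],
       [-9.99911788e-01,  1.32381644e-02,  1.08015932e-03,
         2.95034097e-02],
       [ 2.57534670e-03,  1.13455175e-01,  9.93539778e-01,
         1.16444437e+00],
       [ 0.00000000e+00,  0.00000000e+00,  0.00000000e+00,
         1.00000000e+00]])}
```

View pics/scene0.png

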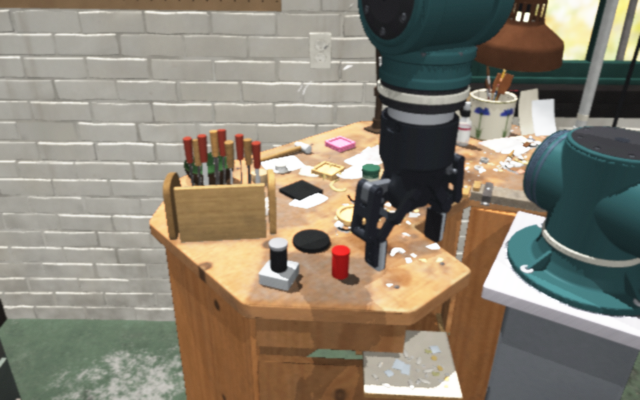

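View pics/top0.png

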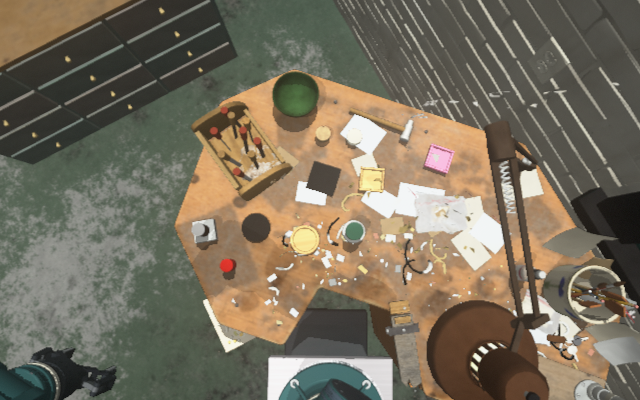

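The scene shows the canister on the square block (scene about 280,265), the round pad at 312,240, a red look-alike at 341,262, and the pink tray at 340,145. In the top view the jar on the round block is at 354,231, the dish at 304,239, the tray at 371,180, the square pad at 322,180 and the round pad at 256,228.

```bash
cat > h.py <<'E'
import numpy as np,cv2
from workcell import robot,cams
def unproj(name,u,v,d,cal=None):
    c=cal or cams.get_calibration(name); f=200/np.tan(np.radians(c['fov_y']/2))
    p=np.array([(u-c['cx'])/f*d,-(v-c['cy'])/f*d,-d,1.0]); return (c['T']@p)[:3]
def atz(name,u,v,z,cal=None):
    c=cal or cams.get_calibration(name); f=200/np.tan(np.radians(c['fov_y']/2))
    r=c['T'][:3,:3]@np.array([(u-c['cx'])/f,-(v-c['cy'])/f,-1]); o=c['T'][:3,3]
    return o+r*(z-o[2])/r[2]
def proj(name,P,cal=None):
    c=cal or cams.get_calibration(name); f=200/np.tan(np.radians(c['fov_y']/2))
    q=np.linalg.inv(c['T'])@np.append(P,1); return c['cx']+f*q[0]/-q[2], c['cy']+f*q[1]/q[2]
E
python3 - <<'E'
from h import *
im=cv2.imread('pics/top0.png'); d=np.load('pics/top_d.npy')
cv2.imwrite('pics/c1.png',cv2.resize(im[140:270,170:300],None,fx=6,fy=6,interpolation=2)[:600,:780])
cv2.imwrite('pics/c2.png',cv2.resize(im[110:260,280:470],None,fx=4,fy=4,interpolation=2))
for n,u,v in [('can',203,228),('sqbl',210,240),('rpad',256,228),('dish',304,239),('jar',354,231),('tray',371,180),('spad',325,172),('red',227,266),('cork',322,133),('bench',290,160),('bench2',250,290)]:
    print(n,d[v,u],unproj('top',u,v,d[v,u]).round(4))
E
```

```text
can 1.0867736 [0.4744 0.3195 0.0768]
sqbl 1.1400955 [0.4465 0.3151 0.02  ]
rpad 1.151085 [0.4796 0.1978 0.0128]
dish 1.1508565 [0.4526 0.0716 0.0101]
jar 1.0931263 [ 0.4722 -0.0546  0.0706]
tray 1.1676769 [ 0.6112 -0.1037  0.0115]
spad 1.1722525 [0.6316 0.0188 0.0091]
red 1.096409 [0.3814 0.2609 0.0566]
cork 1.1658267 [0.7331 0.0282 0.0271]
bench 1.1812013 [0.664  0.1132 0.0037]
bench2 1.1470088 [ 0.3183  0.2107 -0.0015]
```

View pics/c1.png

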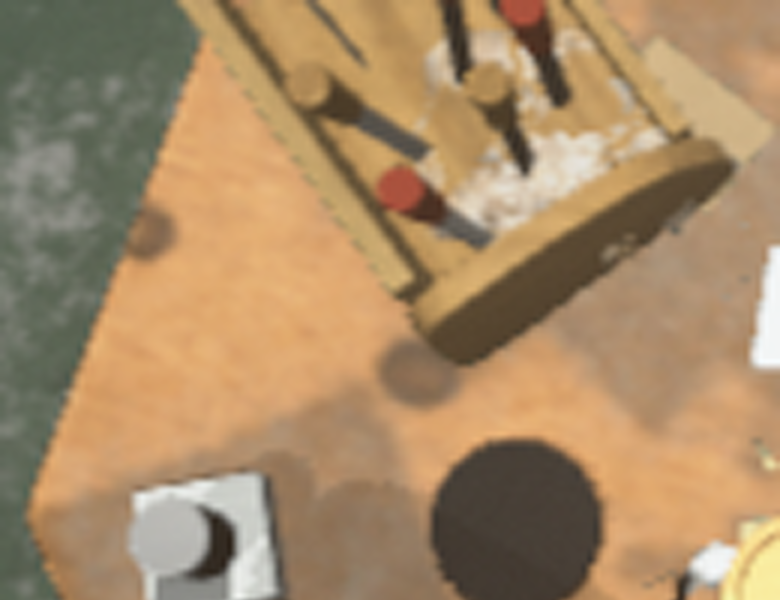

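View pics/c2.png

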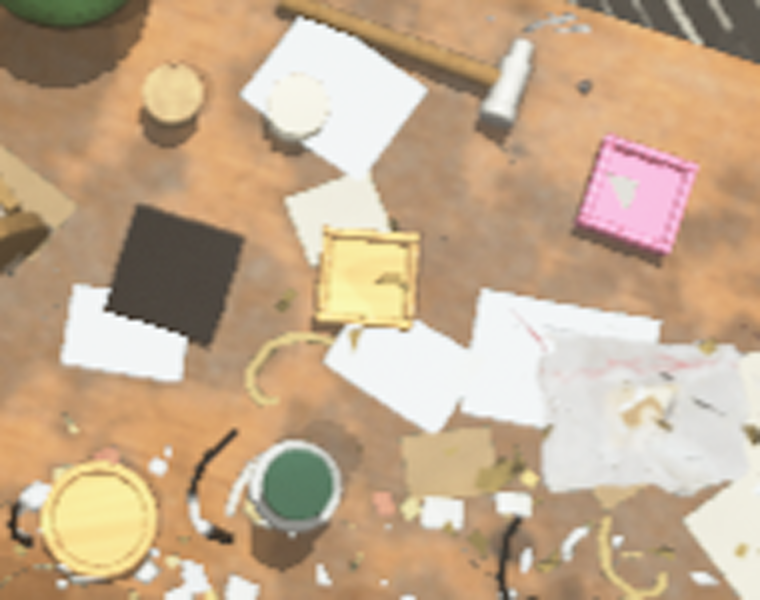

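```bash
python3 - <<'E'
from h import *
im=cv2.imread('pics/top0.png')
cv2.imwrite('pics/c3.png',cv2.resize(im[200:290,180:290],None,fx=7,fy=7,interpolation=2)[:600,:780])
g=lambda x,y:(280+(x+.5)/4-.5,110+(y+.5)/4-.5)
for n,x,y,z in [('jar',297,484,.07),('rb',295.5,485,.024),('dish',99,519,.016),('tray',367,277,.016)]+[('sp',a,b,.01) for a,b in [(139,205),(244,238),(208,346),(104,312)]]+[('tr',a,b,.016) for a,b in [(320,228),(420,232),(413,328),(316,321)]]:
    print(n,atz('top',*g(x,y),z).round(4))
E
```

```text
jar [ 0.4731 -0.0543  0.07  ]
rb [ 0.4748 -0.0569  0.024 ]
dish [0.4514 0.0704 0.016 ]
tray [ 0.6135 -0.1042  0.016 ]
sp [0.6612 0.0475 0.01  ]
sp [ 0.6397 -0.0228  0.01  ]
sp [5.668e-01 4.000e-04 1.000e-02]
sp [0.5886 0.0697 0.01  ]
tr [ 0.646 -0.073  0.016]
tr [ 0.6442 -0.1394  0.016 ]
tr [ 0.5798 -0.1346  0.016 ]
tr [ 0.5836 -0.0705  0.016 ]
```

View pics/c3.png

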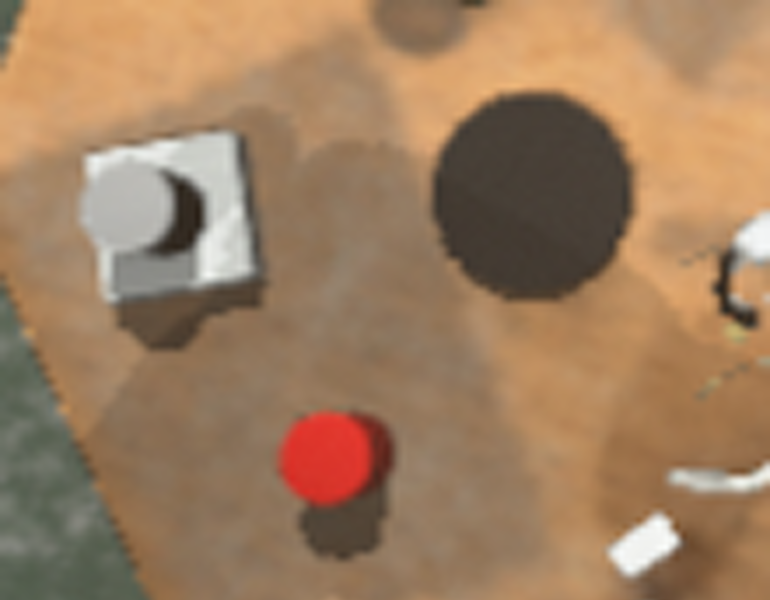

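```bash
python3 - <<'E'
from h import *
g=lambda x,y:(180+(x+.5)/7-.5,200+(y+.5)/7-.5)
L=[('can',128,206,.078),('rpad',533,196,.01),('red',326,458,.054)]+[('sb',a,b,.024) for a,b in [(85,156),(238,132),(262,273),(108,300)]]
R=[]
for n,x,y,z in L:
    p=atz('top',*g(x,y),z);print(n,p.round(4)); R.append(p)
q=np.array(R[3:])
print(q.mean(0)); e=q[1]-q[0];print(np.degrees(np.arctan2(*(e[1::-1]))), np.degrees(np.arctan2(*((q[2]-q[3])[1::-1]))),np.linalg.norm(np.diff(q,axis=0),axis=1))
E
```

```text
can [0.4717 0.3318 0.078 ]
rpad [0.4808 0.199  0.01  ]
red [0.3838 0.2637 0.054 ]
sb [0.4927 0.3636 0.024 ]
sb [0.5024 0.3072 0.024 ]
sb [0.4503 0.2962 0.024 ]
sb [0.4396 0.3526 0.024 ]
[0.47124834 0.32987909 0.024     ]
-80.26203228329257 -79.27992125162177 [0.05719942 0.05324091 0.05741621]
```

```bash
cat >> h.py <<'E'
from scipy.spatial.transform import Rotation as Ro
def delta(x,y,z,yaw=None):
    s=robot.state(); R=Ro.from_euler('xyz',s['eef_rot'],degrees=True)
    if yaw is None: yaw=s['eef_rot'][2]
    d=R.inv().apply(np.array([x,y,z])-s['ee_pos'])
    r=(R.inv()*Ro.from_euler('xyz',[180,0,yaw],degrees=True)).as_rotvec()
    print('t',round(s['clock'],2),'pos',s['ee_pos'].round(4),'rot',s['eef_rot'].round(2),'F',s['force'].round(1),'w',round(s['gripper_width'],3))
    print('shift',d.round(4),'turn',r.round(4),'dist',round(np.linalg.norm(d),3))
E
python3 -c "
from h import *
delta(.4717,.3318,.17,100)
c=cams.get_calibration('wrist');print(c['T'].round(3),c['fov_y'])"
```

```text
t 0.1 pos [0.1935 0.4878 0.2309] rot [-1.7999e+02  5.0000e-02  6.8360e+01] F [-0.4  0.1  0. ] w 1.004
shift [-0.0423  0.3161  0.0609] turn [-4.000e-04  8.000e-04 -5.523e-01] dist 0.325
[[ 0.369 -0.894 -0.254  0.129]
 [ 0.93   0.354  0.101  0.513]
 [-0.    -0.273  0.962  0.373]
 [ 0.     0.     0.     1.   ]] 65.97181565264383
```

>>> {"method": "send_rows", "body": {"deltas": [[[-0.002,0.013,0.002],[0,0,-0.03],0.085],[[-0.005,0.038,0.007],[0,0,-0.07],0.085],[[-0.009,0.07,0.013],[0,0,-0.12],0.085],[[-0.014,0.104,0.02],[0,0,-0.18],0.085],[[-0.019,0.139,0.027],[0,0,-0.24],0.085],[[-0.023,0.174,0.034],[0,0,-0.3],0.085],[[-0.028,0.209,0.04],[0,0,-0.36],0.085],[[-0.033,0.243,0.047],[0,0,-0.42],0.085],[[-0.037,0.275,0.053],[0,0,-0.48],0.085],[[-0.04,0.3,0.058],[0,0,-0.53],0.085],[[-0.042,0.316,0.061],[0,0,-0.552],0.085],[[-0.042,0.316,0.061],[0,0,-0.552],0.085]], "force": 30}}

```text
clock: 1.1
ee_pos: [0.474, 0.3306, 0.169]
eef_rot: [-179.9, 0.0, 99.9]
force: [-0.9, 0.7, 1.1]
gripper_width: 1.0
```

```bash
python3 - <<'E'
from h import *
delta(.4717,.3318,.04,100)
c=cams.get_calibration('wrist'); im,d=cams.grab_frame('wrist'); cv2.imwrite('pics/w1.png',im[:,:,::-1])
for P in [(.4717,.3318,.078),(.4712,.33,.024)]: print(proj('wrist',np.array(P),c))
E
```

```text
t 1.1 pos [0.474  0.3306 0.169 ] rot [-1.7994e+02  5.0000e-02  9.9900e+01] F [-0.9  0.7  1.1] w 1.0
shift [ 0.0017 -0.002   0.129 ] turn [-0.0011  0.0008 -0.0017] dist 0.129
(np.float64(321.84359650673105), np.float64(198.8880315768198))
(np.float64(319.6225404705946), np.float64(182.35246524003588))
```

View pics/w1.png

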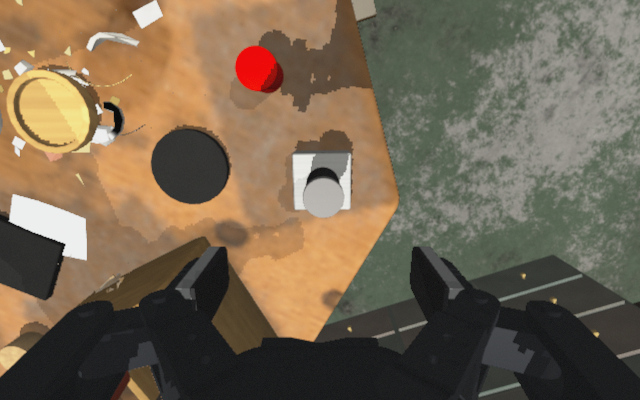

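The wrist view has the lid at 323,198, where the top-view estimate puts it (322,199). The block's sides line up with the picture at yaw 100.

>>> {"method": "send_rows", "body": {"deltas": [[[0,0,0.01],[0,0,0],0.085],[[0,0,0.025],[0,0,0],0.085],[[0,0,0.042],[0,0,0],0.085],[[0,0,0.06],[0,0,0],0.085],[[0,0,0.078],[0,0,0],0.085],[[0,0,0.095],[0,0,0],0.085],[[0,0,0.11],[0,0,0],0.085],[[0,0,0.122],[0,0,0],0.085],[[0,0,0.129],[0,0,0],0.085],[[0,0,0.129],[0,0,0],0.085],[[0,0,0.129],[0,0,0],0.085]]}}

```text
clock: 2.07
ee_pos: [0.4713, 0.3327, 0.0414]
eef_rot: [-180.0, 0.0, 100.0]
force: [0.4, -0.4, 0.5]
gripper_width: 1.0
```

```bash
python3 - <<'E'
from h import *
delta(.4717,.3318,.04,100)
im,d=cams.grab_frame('wrist'); cv2.imwrite('pics/w2.png',im[:,:,::-1])
E
```

```text
t 2.07 pos [0.4713 0.3327 0.0414] rot [-179.98    0.    100.01] F [ 0.4 -0.4  0.5] w 1.0
shift [-0.0009  0.0002  0.0014] turn [-0.0004  0.0001  0.0002] dist 0.002
```

View pics/w2.png

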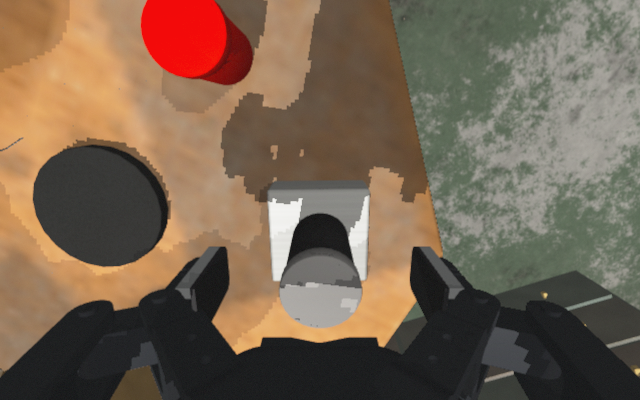

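The lid (321,288) is centred between the fingers. Closing.

>>> {"method": "send_rows", "body": {"deltas": [[[0,0,0],[0,0,0],0.03],[[0,0,0],[0,0,0],0.03],[[0,0,0],[0,0,0],0.03],[[0,0,0],[0,0,0],0.03],[[0,0,0],[0,0,0],0.03],[[0,0,0],[0,0,0],0.03],[[0,0,0],[0,0,0],0.03],[[0,0,0],[0,0,0],0.03]], "force": 30}}

```text
clock: 2.78
ee_pos: [0.4721, 0.3325, 0.0416]
eef_rot: [180.0, -0.0, 100.0]
force: [-1.1, 0.8, 4.9]
gripper_width: 0.373
```

>>> {"method": "send_rows", "body": {"deltas": [[[0,0,-0.005],[0,0,0],0.03],[[0,0,-0.02],[0,0,0],0.03],[[0,0,-0.045],[0,0,0],0.03],[[-0.005,-0.001,-0.07],[0,0,0],0.03],[[-0.02,-0.004,-0.09],[0,0,0],0.03],[[-0.045,-0.008,-0.1],[0,0,0],0.03],[[-0.075,-0.013,-0.1],[0,0,0],0.03],[[-0.11,-0.019,-0.1],[0,0,0],0.03],[[-0.145,-0.025,-0.1],[0,0,0],0.03],[[-0.18,-0.031,-0.1],[0,0,0],0.03],[[-0.21,-0.037,-0.1],[0,0,0],0.03],[[-0.228,-0.04,-0.1],[0,0,0],0.03]]}}

```text
clock: 3.78
ee_pos: [0.4715, 0.0984, 0.1415]
eef_rot: [-180.0, 0.0, 99.9]
force: [0.5, 1.0, 0.3]
gripper_width: 0.366
```

```bash
python3 - <<'E'
from h import *
delta(.6135,-.1042,.10,100)
im,d=cams.grab_frame('wrist'); cv2.imwrite('pics/w3.png',im[:,:,::-1])
E
```

```text
t 3.78 pos [0.4715 0.0984 0.1415] rot [-1.7998e+02  2.0000e-02  9.9900e+01] F [0.5 1.  0.3] w 0.366
shift [-0.2239  0.1051  0.0416] turn [-0.0003  0.0004 -0.0018] dist 0.251
```

View pics/w3.png

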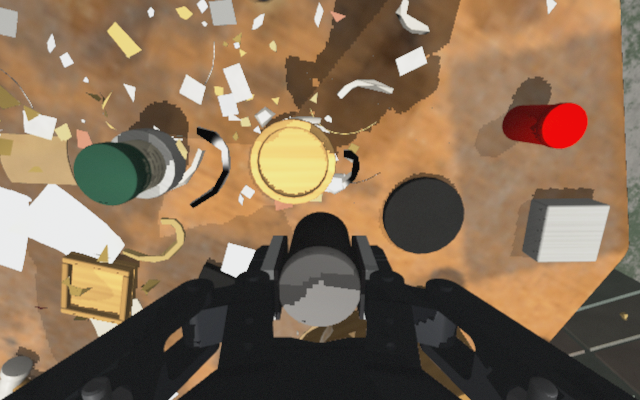

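The canister is held upright at 320,285, and the square block is standing alone at 567,227. On to the tray.

>>> {"method": "send_rows", "body": {"deltas": [[[-0.01,0.005,0],[0,0,0],0.03],[[-0.03,0.014,0],[0,0,0],0.03],[[-0.055,0.026,0],[0,0,0],0.03],[[-0.083,0.039,0],[0,0,0],0.03],[[-0.112,0.053,0],[0,0,0],0.03],[[-0.14,0.066,0],[0,0,0],0.03],[[-0.168,0.079,0.005],[0,0,0],0.03],[[-0.193,0.091,0.015],[0,0,0],0.03],[[-0.213,0.1,0.027],[0,0,0],0.03],[[-0.224,0.105,0.037],[0,0,0],0.03],[[-0.224,0.105,0.042],[0,0,0],0.03],[[-0.224,0.105,0.042],[0,0,0],0.03]]}}

```text
clock: 4.83
ee_pos: [0.6136, -0.101, 0.0978]
eef_rot: [-179.9, -0.1, 100.0]
force: [-0.5, -0.5, -0.2]
gripper_width: 0.376
```

```bash
python3 - <<'E'
from h import *
delta(.6135,-.1042,.027,100)
c=cams.get_calibration('wrist')
im,d=cams.grab_frame('wrist'); cv2.imwrite('pics/w4.png',im[:,:,::-1])
for s in [(-1,-1),(-1,1),(1,1),(1,-1)]: print(np.round(proj('wrist',np.array([.6135+s[0]*.032,-.1042+s[1]*.032,.016]),c)))
im,d=cams.grab_frame('top'); cv2.imwrite('pics/t4.png',cv2.resize(im[130:250,300:440,::-1],None,fx=5,fy=5,interpolation=2))
E
```

```text
t 4.83 pos [ 0.6136 -0.101   0.0978] rot [-1.7987e+02 -8.0000e-02  9.9980e+01] F [-0.5 -0.5 -0.2] w 0.376
shift [-0.0033 -0.0005  0.0708] turn [-0.0023 -0.0014 -0.0003] dist 0.071
[280. 156.]
[365. 171.]
[348. 249.]
[268. 236.]
```

View pics/w4.png

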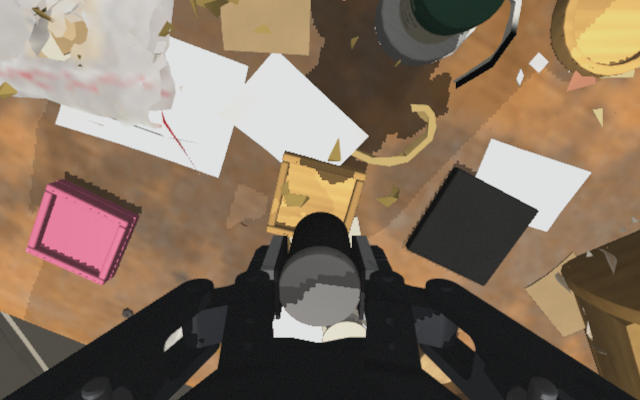

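View pics/t4.png

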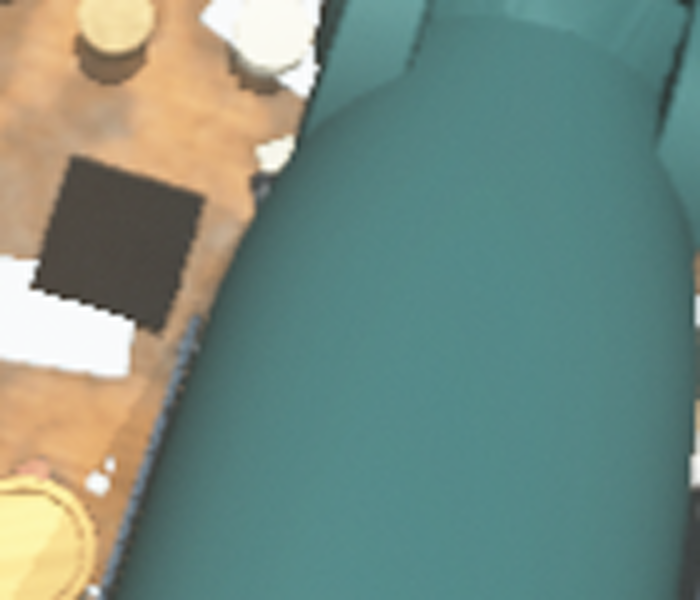

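Wrist view: the tray's near corners are at 286,152 and 368,168, about 4 px from the prediction of the top view (a few mm). I'll aim midway between the two estimates, well inside the clearance.

```bash
python3 - <<'E'
from h import *
delta(.612,-.102,.028,100)
E
```

```text
t 4.93 pos [ 0.6137 -0.1004  0.0995] rot [-1.7997e+02 -3.0000e-02  1.0003e+02] F [-0.3 -0.3  0. ] w 0.373
shift [-0.0013 -0.002   0.0715] turn [-0.0005 -0.0005  0.0006] dist 0.072
```

>>> {"method": "send_rows", "body": {"deltas": [[[0,-0.001,0.005],[0,0,0],0.03],[[-0.001,-0.002,0.015],[0,0,0],0.03],[[-0.001,-0.002,0.028],[0,0,0],0.03],[[-0.001,-0.002,0.04],[0,0,0],0.03],[[-0.001,-0.002,0.05],[0,0,0],0.03],[[-0.001,-0.002,0.058],[0,0,0],0.03],[[-0.001,-0.002,0.064],[0,0,0],0.03],[[-0.001,-0.002,0.068],[0,0,0],0.03],[[-0.001,-0.002,0.07],[0,0,0],0.03],[[-0.001,-0.002,0.07],[0,0,0],0.03],[[-0.001,-0.002,0.07],[0,0,0],0.03]]}}

```text
clock: 5.85
ee_pos: [0.6127, -0.1029, 0.0296]
eef_rot: [180.0, 0.0, 100.0]
force: [0.3, 0.3, -0.2]
gripper_width: 0.369
```

```bash
python3 - <<'E'
from h import *
delta(.612,-.102,.0275,100)
im,d=cams.grab_frame('wrist'); cv2.imwrite('pics/w5.png',im[:,:,::-1])
E
```

```text
t 5.85 pos [ 0.6127 -0.1029  0.0296] rot [1.7998e+02 1.0000e-02 9.9980e+01] F [ 0.3  0.3 -0.2] w 0.369
shift [ 0.001  -0.0005  0.0021] turn [ 0.0004  0.0002 -0.0004] dist 0.002
```

View pics/w5.png

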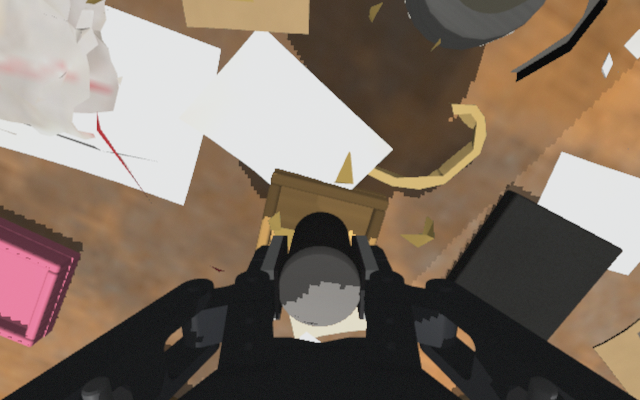

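The canister's foot is inside the tray rim. Lowering the last 2 mm, then releasing.

>>> {"method": "send_rows", "body": {"deltas": [[[0,0,0.001],[0,0,0],0.03],[[0,0,0.002],[0,0,0],0.03],[[0,0,0.0025],[0,0,0],0.03],[[0,0,0.0025],[0,0,0],0.03]]}}

```text
clock: 6.23
ee_pos: [0.613, -0.1029, 0.0275]
eef_rot: [179.9, 0.0, 100.0]
force: [-1.5, 1.1, 6.5]
gripper_width: 0.371
```

>>> {"method": "send_rows", "body": {"deltas": [[[0,0,0],[0,0,0],0.036],[[0,0,0],[0,0,0],0.042],[[0,0,0],[0,0,0],0.05],[[0,0,0],[0,0,0],0.06],[[0,0,0],[0,0,0],0.07],[[0,0,0],[0,0,0],0.07],[[0,0,-0.015],[0,0,0],0.07],[[0,0,-0.04],[0,0,0],0.07],[[0,0,-0.075],[0,0,0],0.085],[[0,0,-0.11],[0,0,0],0.085],[[0,0,-0.12],[0,0,0],0.085]]}}

```text
clock: 7.15
ee_pos: [0.614, -0.1033, 0.1518]
eef_rot: [179.7, 0.2, 100.0]
force: [1.6, -0.7, 0.5]
gripper_width: 0.994
```

```bash
python3 - <<'E'
from h import *
delta(.4735,-.0555,.14,100)
im,d=cams.grab_frame('wrist'); cv2.imwrite('pics/w6.png',im[:,:,::-1])
E
```

```text
t 7.15 pos [ 0.614  -0.1033  0.1518] rot [1.797e+02 1.500e-01 9.999e+01] F [ 1.6 -0.7  0.5] w 0.994
shift [ 0.0714 -0.1301  0.0109] turn [ 0.0052  0.0027 -0.0002] dist 0.149
```

View pics/w6.png

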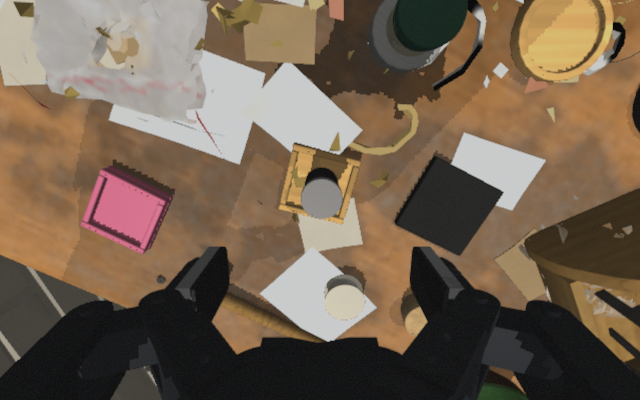

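The canister stands upright in the tray (lid 322,193). Now the jar.

>>> {"method": "send_rows", "body": {"deltas": [[[0.004,-0.007,0],[0,0,0],0.085],[[0.013,-0.024,0.001],[0,0,0],0.085],[[0.026,-0.047,0.003],[0,0,0],0.085],[[0.04,-0.073,0.006],[0,0,0],0.085],[[0.053,-0.097,0.009],[0,0,0],0.085],[[0.064,-0.117,0.011],[0,0,0],0.085],[[0.071,-0.13,0.011],[0,0,0],0.085],[[0.071,-0.13,0.011],[0,0,0],0.085],[[0.071,-0.13,0.011],[0,0,0],0.085]]}}

```text
clock: 7.95
ee_pos: [0.471, -0.0551, 0.1349]
eef_rot: [-179.9, -0.0, 100.0]
force: [0.4, -0.3, -0.3]
gripper_width: 0.996
```

```bash
python3 - <<'E'
from h import *
delta(.4735,-.0555,.043,100)
c=cams.get_calibration('wrist');im,d=cams.grab_frame('wrist'); cv2.imwrite('pics/w7.png',im[:,:,::-1])
for P in [(.4735,-.0555,.07),(.4735,-.0555,.024),(.4514,.0704,.016)]: print(np.round(proj('wrist',np.array(P),c)))
E
```

```text
t 7.95 pos [ 0.471  -0.0551  0.1349] rot [-1.7993e+02 -3.0000e-02  9.9990e+01] F [ 0.4 -0.3 -0.3] w 0.996
shift [-0.0009  0.0025  0.0919] turn [-0.0012 -0.0006 -0.0002] dist 0.092
[319. 215.]
[319. 197.]
[464. 195.]
```

View pics/w7.png

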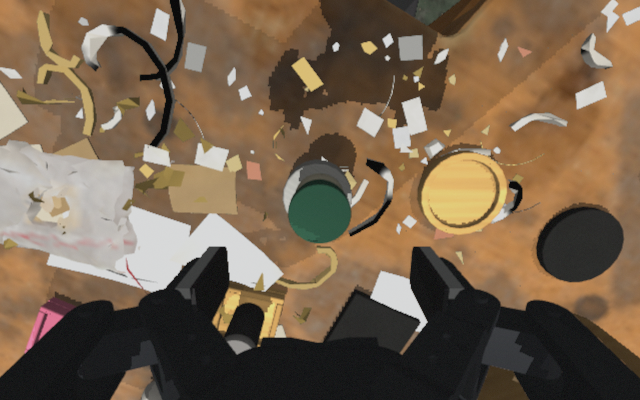

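Cap at 320,211, 4 px from prediction; dish at 463,193, as predicted. Descending.

>>> {"method": "send_rows", "body": {"deltas": [[[0,0.001,0.01],[0,0,0],0.085],[[0,0.001,0.025],[0,0,0],0.085],[[0,0.001,0.042],[0,0,0],0.085],[[0,0.001,0.058],[0,0,0],0.085],[[0,0.001,0.073],[0,0,0],0.085],[[0,0.001,0.085],[0,0,0],0.085],[[0,0.001,0.094],[0,0,0],0.085],[[0,0.001,0.099],[0,0,0],0.085],[[0,0.001,0.099],[0,0,0],0.085],[[0,0.001,0.099],[0,0,0],0.085]]}}

```text
clock: 8.83
ee_pos: [0.4734, -0.0554, 0.0368]
eef_rot: [-180.0, -0.0, 100.0]
force: [0.7, 0.2, -0.0]
gripper_width: 0.993
```

```bash
python3 - <<'E'
from h import *
delta(.472,-.055,.036,100)
im,d=cams.grab_frame('wrist'); cv2.imwrite('pics/w8.png',im[:,:,::-1])
E
```

```text
t 8.83 pos [ 0.4734 -0.0554  0.0368] rot [-180.     -0.     99.98] F [ 0.7  0.2 -0. ] w 0.993
shift [ 0.0006 -0.0013  0.0008] turn [-0.0001 -0.     -0.0003] dist 0.002
```

View pics/w8.png

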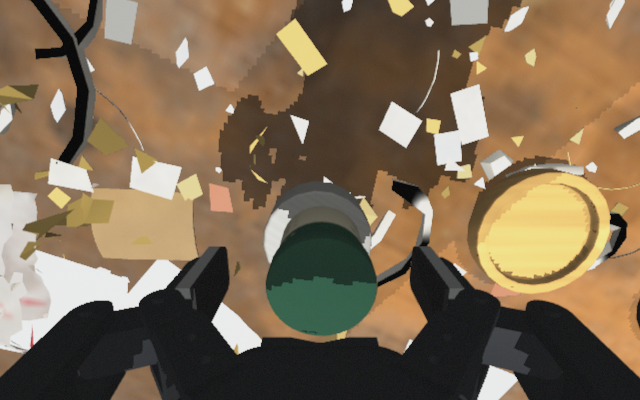

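The cap (321,279) is centred between the fingers. Closing on it.

>>> {"method": "send_rows", "body": {"deltas": [[[0,0,0],[0,0,0],0.04],[[0,0,0],[0,0,0],0.04],[[0,0,0],[0,0,0],0.04],[[0,0,0],[0,0,0],0.04],[[0,0,0],[0,0,0],0.04],[[0,0,0],[0,0,0],0.04],[[0,0,0],[0,0,0],0.04]], "force": 30}}

```text
clock: 9.47
ee_pos: [0.4733, -0.0554, 0.0373]
eef_rot: [180.0, 0.0, 100.0]
force: [-1.7, -0.7, 6.1]
gripper_width: 0.514
```

```bash
python3 - <<'E'
from h import *
delta(.4514,.0704,.08,100)
E
```

```text
t 9.47 pos [ 0.4733 -0.0554  0.0373] rot [1.7996e+02 3.0000e-02 9.9980e+01] F [-1.7 -0.7  6.1] w 0.514
shift [ 0.1277  0.0002 -0.0428] turn [ 0.0007  0.0005 -0.0003] dist 0.135
```

>>> {"method": "send_rows", "body": {"deltas": [[[0,0,-0.005],[0,0,0],0.04],[[0,0,-0.015],[0,0,0],0.04],[[0,0,-0.03],[0,0,0],0.04],[[0.005,0,-0.042],[0,0,0],0.04],[[0.018,0,-0.048],[0,0,0],0.04],[[0.038,0,-0.048],[0,0,0],0.04],[[0.062,0,-0.048],[0,0,0],0.04],[[0.086,0,-0.048],[0,0,0],0.04],[[0.107,0,-0.048],[0,0,0],0.04],[[0.122,0,-0.046],[0,0,0],0.04],[[0.128,0,-0.043],[0,0,0],0.04],[[0.128,0,-0.043],[0,0,0],0.04]]}}

```text
clock: 10.47
ee_pos: [0.4505, 0.0716, 0.0796]
eef_rot: [-180.0, -0.0, 100.1]
force: [0.4, -0.5, -0.1]
gripper_width: 0.516
```

```bash
python3 - <<'E'
from h import *
delta(.4514,.0704,.0225,100)
c=cams.get_calibration('wrist');im,d=cams.grab_frame('wrist'); cv2.imwrite('pics/w9.png',im[:,:,::-1])
for P in [(.4514,.0704,.016),(.4514-.038,.0704,.016),(.4514,.0704+.038,.016),(.4514,.0704-.038,.016)]: print(np.round(proj('wrist',np.array(P),c)))
E
```

```text
t 10.47 pos [0.4505 0.0716 0.0796] rot [-1.7998e+02 -1.0000e-02  1.0008e+02] F [ 0.4 -0.5 -0.1] w 0.516
shift [-0.0014  0.0007  0.0571] turn [-0.0004 -0.0002  0.0014] dist 0.057
[318. 213.]
[328. 161.]
[370. 222.]
[264. 204.]
```

View pics/w9.png

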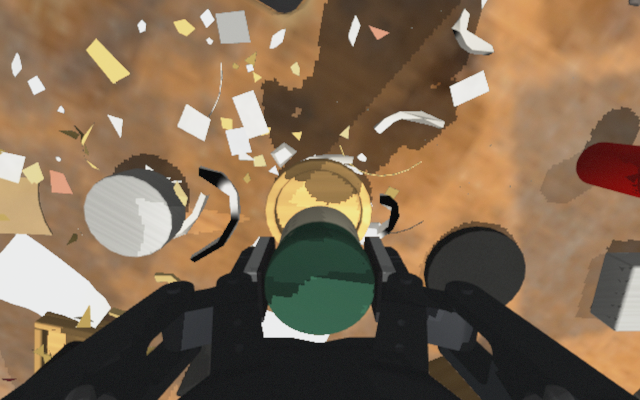

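The dish rim spans 267–373 with its top at about 158, so the jar is over the dish's centre to about 2 mm. Straight down.

>>> {"method": "send_rows", "body": {"deltas": [[[0,0,0.005],[0,0,0],0.04],[[0,0,0.015],[0,0,0],0.04],[[0,0,0.027],[0,0,0],0.04],[[0,0,0.038],[0,0,0],0.04],[[0,0,0.047],[0,0,0],0.04],[[0,0,0.052],[0,0,0],0.04],[[0,0,0.055],[0,0,0],0.04],[[0,0,0.057],[0,0,0],0.04],[[0,0,0.057],[0,0,0],0.04],[[0,0,0.057],[0,0,0],0.04]]}}

```text
clock: 11.35
ee_pos: [0.4511, 0.0706, 0.023]
eef_rot: [180.0, 0.0, 100.0]
force: [-0.3, -1.7, 0.0]
gripper_width: 0.518
```

>>> {"method": "send_rows", "body": {"deltas": [[[0,0,0.001],[0,0,0],0.04],[[0,0,0.0015],[0,0,0],0.04],[[0,0,0.0015],[0,0,0],0.04]]}}

```text
clock: 11.6
ee_pos: [0.4514, 0.0707, 0.0222]
eef_rot: [179.9, 0.0, 100.0]
force: [-3.5, -1.9, 14.1]
gripper_width: 0.512
```

>>> {"method": "send_rows", "body": {"deltas": [[[0,0,0],[0,0,0],0.048],[[0,0,0],[0,0,0],0.054],[[0,0,0],[0,0,0],0.062],[[0,0,0],[0,0,0],0.072],[[0,0,0],[0,0,0],0.08],[[0,0,0],[0,0,0],0.085],[[0,0,-0.015],[0,0,0],0.085],[[0,0,-0.04],[0,0,0],0.085],[[0,0,-0.075],[0,0,0],0.085],[[0,0,-0.11],[0,0,0],0.085],[[0,0,-0.12],[0,0,0],0.085]]}}

```text
clock: 12.52
ee_pos: [0.4524, 0.0708, 0.1456]
eef_rot: [179.7, 0.1, 100.0]
force: [0.9, 0.1, 1.6]
gripper_width: 0.999
```

```bash
python3 - <<'E'
from h import *
c=cams.get_calibration('wrist');im,d=cams.grab_frame('wrist'); cv2.imwrite('pics/w10.png',im[:,:,::-1])
delta(.4735,-.0555,.14,100)
for P in [(.4735,-.056,.024)]: print(np.round(proj('wrist',np.array(P),c)))
E
```

```text
t 12.57 pos [0.4527 0.0708 0.1454] rot [1.7968e+02 7.0000e-02 9.9990e+01] F [ 0.5 -0.7  1.8] w 0.997
shift [-0.128  -0.0015  0.0055] turn [ 0.0056  0.0011 -0.0003] dist 0.128
[175. 189.]
```

View pics/w10.png

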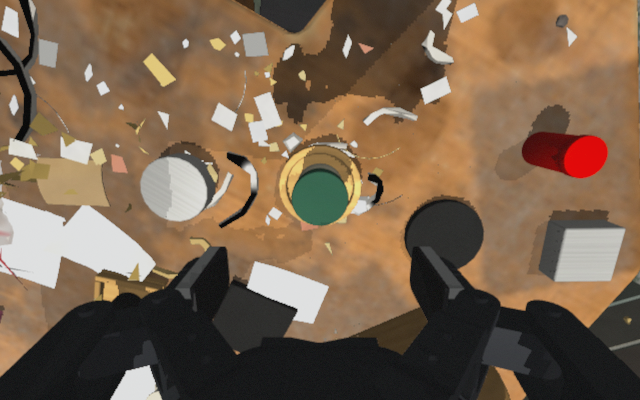

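The jar stands upright in the dish (cap 321,196). The round block is at 174,188, right where predicted (175,189). I'll turn the jaws to yaw 145 to miss the shaving beside it.

>>> {"method": "send_rows", "body": {"deltas": [[[-0.005,0,0],[0,0,-0.05],0.085],[[-0.017,0,0],[0,0,-0.12],0.085],[[-0.035,0,0],[0,0,-0.21],0.085],[[-0.055,-0.001,0],[0,0,-0.3],0.085],[[-0.075,-0.001,0.002],[0,0,-0.4],0.085],[[-0.095,-0.001,0.004],[0,0,-0.5],0.085],[[-0.112,-0.001,0.005],[0,0,-0.6],0.085],[[-0.123,-0.001,0.005],[0,0,-0.69],0.085],[[-0.128,-0.001,0.005],[0,0,-0.76],0.085],[[-0.128,-0.001,0.005],[0,0,-0.785],0.085],[[-0.128,-0.001,0.005],[0,0,-0.785],0.085],[[-0.128,-0.001,0.005],[0,0,-0.785],0.085]]}}

```text
clock: 13.57
ee_pos: [0.4718, -0.055, 0.136]
eef_rot: [-180.0, -0.0, 144.8]
force: [0.7, -0.2, 1.0]
gripper_width: 0.994
```

```bash
python3 - <<'E'
from h import *
c=cams.get_calibration('wrist');im,d=cams.grab_frame('wrist'); cv2.imwrite('pics/w11.png',im[:,:,::-1])
delta(.4735,-.0555,.003,145)
for P in [(.4735,-.0555,.024)]: print(np.round(proj('wrist',np.array(P),c)))
E
```

```text
t 13.62 pos [ 0.4719 -0.0549  0.1361] rot [-1.8000e+02 -2.0000e-02  1.4487e+02] F [ 0.2  0.8 -0.4] w 0.993
shift [-0.0017  0.0005  0.1331] turn [-0.     -0.0004 -0.0022] dist 0.133
[317. 195.]
```

View pics/w11.png

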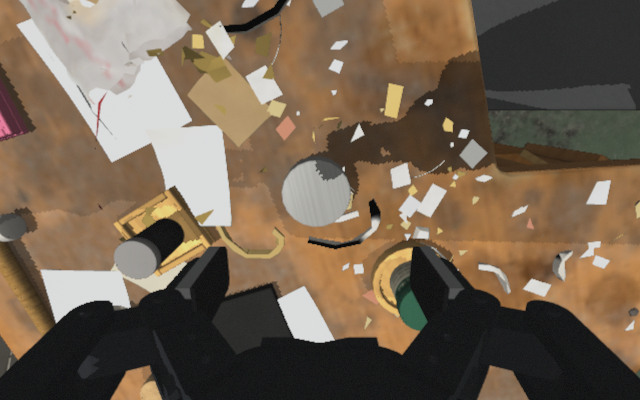

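The block (317,192) is centred in the view as predicted, and the finger paths are clear. Descending.

>>> {"method": "send_rows", "body": {"deltas": [[[-0.002,0,0.01],[0,0,0],0.085],[[-0.002,0,0.025],[0,0,0],0.085],[[-0.002,0,0.043],[0,0,0],0.085],[[-0.002,0,0.062],[0,0,0],0.085],[[-0.002,0,0.08],[0,0,0],0.085],[[-0.002,0,0.097],[0,0,0],0.085],[[-0.002,0,0.11],[0,0,0],0.085],[[-0.002,0,0.12],[0,0,0],0.085],[[-0.002,0,0.127],[0,0,0],0.085],[[-0.002,0,0.131],[0,0,0],0.085],[[-0.002,0,0.131],[0,0,0],0.085],[[-0.002,0,0.131],[0,0,0],0.085]]}}

```text
clock: 14.62
ee_pos: [0.4739, -0.0565, 0.0056]
eef_rot: [180.0, 0.0, 144.9]
force: [-0.7, 0.1, 1.0]
gripper_width: 0.999
```

```bash
python3 - <<'E'
from h import *
c=cams.get_calibration('wrist');im,d=cams.grab_frame('wrist'); cv2.imwrite('pics/w12.png',im[:,:,::-1])
delta(.4735,-.0555,.003,145)
E
```

```text
t 14.67 pos [ 0.474  -0.0566  0.0057] rot [1.7999e+02 3.0000e-02 1.4495e+02] F [ 0.1 -0.3  0.4] w 0.996
shift [0.0011 0.0006 0.0027] turn [ 0.0002  0.0006 -0.0009] dist 0.003
```

View pics/w12.png

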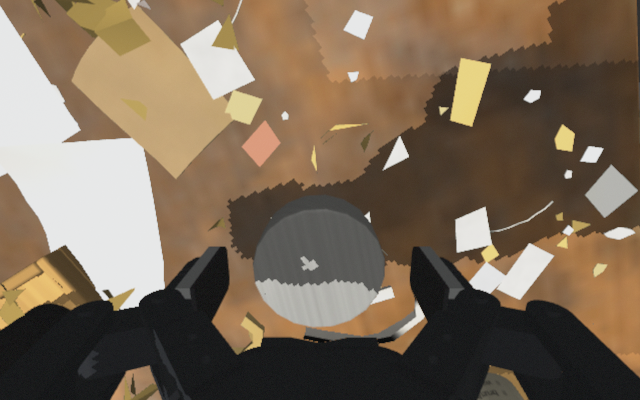

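>>> {"method": "send_rows", "body": {"deltas": [[[0,0,0.002],[0,0,0],0.085],[[0,0,0.0045],[0,0,0],0.085],[[0,0,0.0045],[0,0,0],0.085],[[0,0,0.0045],[0,0,0],0.055],[[0,0,0.0045],[0,0,0],0.055],[[0,0,0.0045],[0,0,0],0.055],[[0,0,0.0045],[0,0,0],0.055],[[0,0,0.0045],[0,0,0],0.055],[[0,0,0.0045],[0,0,0],0.055]], "force": 70}}

```text
clock: 15.42
ee_pos: [0.4739, -0.0567, 0.0013]
eef_rot: [180.0, 0.0, 145.0]
force: [-3.5, 0.1, 10.8]
gripper_width: 0.677
```

```bash
python3 - <<'E'
from h import *
c=cams.get_calibration('wrist');im,d=cams.grab_frame('wrist'); cv2.imwrite('pics/w13.png',im[:,:,::-1])
delta(.4735,-.0555,.003,145)
E
```

```text
t 15.47 pos [ 0.4739 -0.0567  0.0013] rot [1.8000e+02 4.0000e-02 1.4496e+02] F [-2.4  0.7 11.2] w 0.673
shift [ 0.001   0.0008 -0.0017] turn [ 0.0001  0.0006 -0.0007] dist 0.002
```

View pics/w13.png

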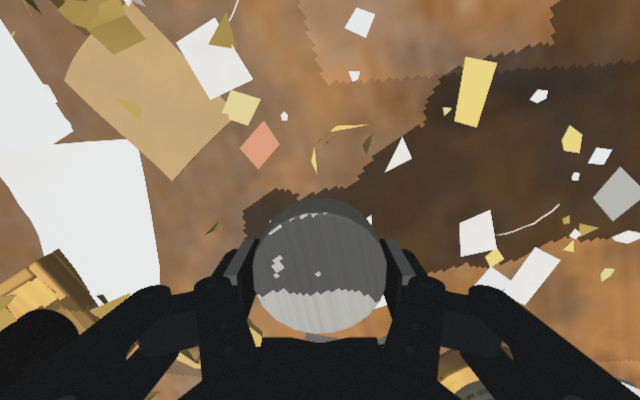

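Gripped (width 57 mm). Lifting.

>>> {"method": "send_rows", "body": {"deltas": [[[0,0,-0.005],[0,0,0],0.055],[[0,0,-0.015],[0,0,0],0.055],[[0,0,-0.03],[0,0,0],0.055],[[0,0,-0.05],[0,0,0],0.055],[[0,0,-0.07],[0,0,0],0.055],[[0,0,-0.09],[0,0,0],0.055],[[0,0,-0.105],[0,0,0],0.055],[[0,0,-0.11],[0,0,0],0.055],[[0,0,-0.11],[0,0,0],0.055]]}}

```text
clock: 16.22
ee_pos: [0.4741, -0.0567, 0.1116]
eef_rot: [180.0, 0.1, 145.0]
force: [-0.8, 0.6, -5.0]
gripper_width: 0.673
```

```bash
python3 - <<'E'
from h import *
c=cams.get_calibration('wrist');im,d=cams.grab_frame('wrist'); cv2.imwrite('pics/w14.png',im[:,:,::-1])
delta(.4805,.199,.11,100)
E
```

```text
t 16.27 pos [ 0.4737 -0.0566  0.1106] rot [1.8000e+02 1.0000e-02 1.4496e+02] F [ 0.5 -0.5 -4.6] w 0.671
shift [0.1412 0.2132 0.0006] turn [1.000e-04 1.000e-04 7.847e-01] dist 0.256
```

View pics/w14.png

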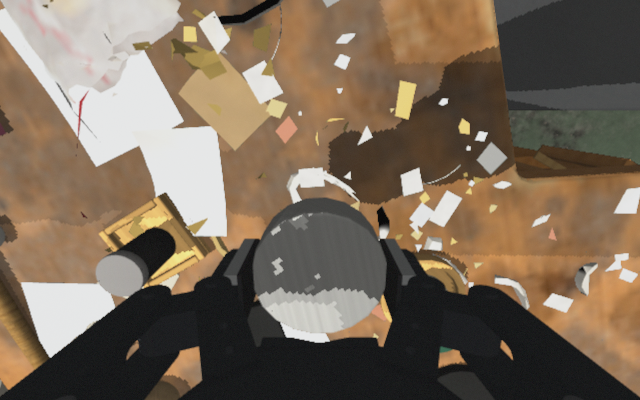

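The block is held level. Carrying it over the dish to the round pad while turning back to yaw 100.

>>> {"method": "send_rows", "body": {"deltas": [[[0.005,0.007,0],[0,0,0.03],0.055],[[0.016,0.024,0],[0,0,0.1],0.055],[[0.031,0.046,0],[0,0,0.18],0.055],[[0.047,0.07,0],[0,0,0.27],0.055],[[0.063,0.095,0],[0,0,0.36],0.055],[[0.079,0.12,0],[0,0,0.45],0.055],[[0.095,0.144,0],[0,0,0.54],0.055],[[0.111,0.168,0],[0,0,0.63],0.055],[[0.126,0.19,0],[0,0,0.7],0.055],[[0.137,0.206,0],[0,0,0.76],0.055],[[0.141,0.213,0],[0,0,0.785],0.055],[[0.141,0.213,0],[0,0,0.785],0.055]]}}

```text
clock: 17.27
ee_pos: [0.4799, 0.2003, 0.1093]
eef_rot: [-179.9, -0.0, 100.0]
force: [-0.8, -0.6, -5.2]
gripper_width: 0.676
```

>>> {"method": "send_rows", "body": {"deltas": [[[0,0,0.005],[0,0,0],0.055],[[0,0,0.015],[0,0,0],0.055],[[0,0,0.03],[0,0,0],0.055],[[0,0,0.04],[0,0,0],0.055],[[0,0,0.045],[0,0,0],0.055],[[0,0,0.045],[0,0,0],0.055],[[0,0,0.045],[0,0,0],0.055]]}}

```text
clock: 17.85
ee_pos: [0.4805, 0.1982, 0.0656]
eef_rot: [-180.0, 0.0, 100.0]
force: [0.7, 0.3, -4.1]
gripper_width: 0.672
```

```bash
python3 - <<'E'
from h import *
c=cams.get_calibration('wrist');im,d=cams.grab_frame('wrist'); cv2.imwrite('pics/w15.png',im[:,:,::-1])
delta(.4805,.199,.012,100)
for P in [(-.038,0),(0,.038),(0,-.038)]: print(np.round(proj('wrist',np.array([.4805+P[0],.199+P[1],.01]),c)))
E
```

```text
t 17.9 pos [0.4808 0.1984 0.066 ] rot [179.99   0.    99.97] F [ 1.1 -0.  -3.9] w 0.674
shift [ 0.0006 -0.0002  0.054 ] turn [ 0.0001  0.0001 -0.0005] dist 0.054
[331. 162.]
[376. 226.]
[266. 207.]
```

View pics/w15.png

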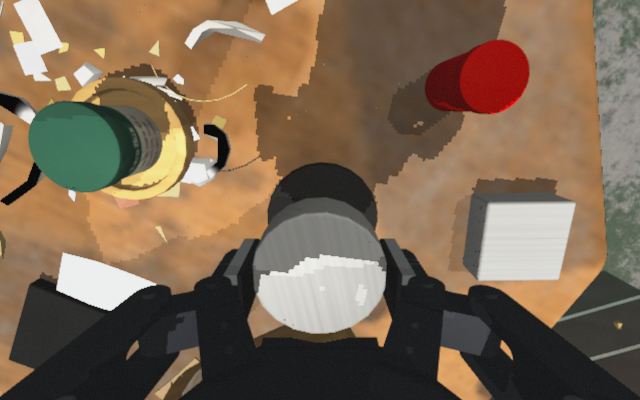

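The pad edges are at 267 and 377 with the top at 162, matching prediction to 1 px. Lowering.

>>> {"method": "send_rows", "body": {"deltas": [[[0,0,0.005],[0,0,0],0.055],[[0,0,0.015],[0,0,0],0.055],[[0,0,0.027],[0,0,0],0.055],[[0,0,0.037],[0,0,0],0.055],[[0,0,0.045],[0,0,0],0.055],[[0,0,0.05],[0,0,0],0.055],[[0,0,0.053],[0,0,0],0.055],[[0,0,0.054],[0,0,0],0.055],[[0,0,0.0545],[0,0,0],0.055],[[0,0,0.0545],[0,0,0],0.055]]}}

```text
clock: 18.73
ee_pos: [0.4808, 0.1988, 0.0116]
eef_rot: [180.0, -0.0, 100.0]
force: [-0.4, 0.6, -4.2]
gripper_width: 0.671
```

>>> {"method": "send_rows", "body": {"deltas": [[[0,0,0.0006],[0,0,0],0.055],[[0,0,0.001],[0,0,0],0.055],[[0,0,0.001],[0,0,0],0.055]]}}

```text
clock: 18.98
ee_pos: [0.4807, 0.1988, 0.0104]
eef_rot: [180.0, -0.0, 100.0]
force: [1.1, 0.4, -4.4]
gripper_width: 0.677
```

>>> {"method": "send_rows", "body": {"deltas": [[[0,0,0.0005],[0,0,0],0.055],[[0,0,0.001],[0,0,0],0.055],[[0,0,0.001],[0,0,0],0.055]]}}

```text
clock: 19.23
ee_pos: [0.4807, 0.1988, 0.0103]
eef_rot: [179.9, 0.0, 100.0]
force: [-6.1, -2.0, 15.4]
gripper_width: 0.67
```

Contact (15 N). Releasing and lifting.

>>> {"method": "send_rows", "body": {"deltas": [[[0,0,-0.001],[0,0,0],0.06],[[0,0,-0.001],[0,0,0],0.066],[[0,0,-0.001],[0,0,0],0.075],[[0,0,-0.001],[0,0,0],0.085],[[0,0,-0.001],[0,0,0],0.085],[[0,0,-0.015],[0,0,0],0.085],[[0,0,-0.04],[0,0,0],0.085],[[0,0,-0.075],[0,0,0],0.085],[[0,0,-0.11],[0,0,0],0.085],[[0,0,-0.125],[0,0,0],0.085],[[0,0,-0.125],[0,0,0],0.085]]}}

```text
clock: 20.15
ee_pos: [0.4823, 0.1992, 0.1377]
eef_rot: [179.7, -0.0, 100.0]
force: [0.5, -0.2, -0.4]
gripper_width: 0.994
```

```bash
python3 - <<'E'
from h import *
c=cams.get_calibration('wrist');im,d=cams.grab_frame('wrist'); cv2.imwrite('pics/w16.png',im[:,:,::-1])
delta(.4715,.331,.135,100)
print(np.round(proj('wrist',np.array([.4805,.199,.034]),c)),np.round(proj('wrist',np.array([.4712,.33,.024]),c)))
E
```

```text
t 20.2 pos [0.4816 0.199  0.1357] rot [ 1.7982e+02 -1.0000e-02  9.9980e+01] F [-0.3 -0.4 -0.6] w 0.993
shift [0.1318 0.013  0.0007] turn [ 0.0032 -0.0002 -0.0003] dist 0.132
[320. 194.] [469. 206.]
```

View pics/w16.png

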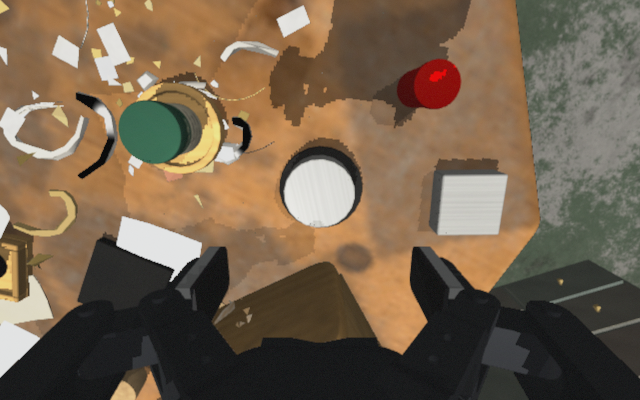

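The round block sits centred on its pad (319,193). The square block is at 470,204, as predicted (469,206), with its sides square to the tool.

>>> {"method": "send_rows", "body": {"deltas": [[[0.005,0.001,0],[0,0,0],0.085],[[0.018,0.002,0],[0,0,0],0.085],[[0.04,0.004,0],[0,0,0],0.085],[[0.065,0.006,0],[0,0,0],0.085],[[0.09,0.009,0],[0,0,0],0.085],[[0.112,0.011,0],[0,0,0],0.085],[[0.126,0.0125,0],[0,0,0],0.085],[[0.131,0.0125,0],[0,0,0],0.085],[[0.131,0.0125,0],[0,0,0],0.085],[[0.131,0.0125,0],[0,0,0],0.085]]}}

```text
clock: 21.03
ee_pos: [0.4699, 0.3295, 0.1338]
eef_rot: [-179.9, 0.0, 100.0]
force: [0.7, 0.2, 0.3]
gripper_width: 0.995
```

```bash
python3 - <<'E'
from h import *
c=cams.get_calibration('wrist');im,d=cams.grab_frame('wrist'); cv2.imwrite('pics/w17.png',cv2.resize(im[100:300,200:440,::-1],None,fx=3,fy=3))
delta(.4712,.330,.001,100)
print(np.round(proj('wrist',np.array([.4712,.33,.024]),c)))
E
```

```text
t 21.08 pos [0.4701 0.3292 0.134 ] rot [-1.7997e+02  2.0000e-02  9.9950e+01] F [ 0.  -0.   0.3] w 0.991
shift [0.0007 0.0013 0.133 ] turn [-0.0006  0.0004 -0.0008] dist 0.133
[320. 197.]
```

View pics/w17.png

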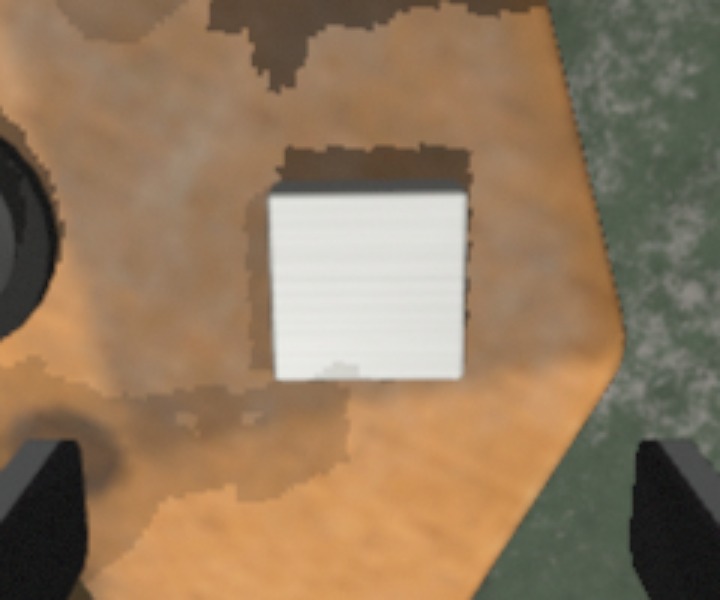

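The square block's top is centred at 322,195 and its edges are level with the picture. Descending.

>>> {"method": "send_rows", "body": {"deltas": [[[0.001,0,0.01],[0,0,0],0.085],[[0.001,0,0.025],[0,0,0],0.085],[[0.001,0,0.043],[0,0,0],0.085],[[0.001,0,0.062],[0,0,0],0.085],[[0.001,0,0.08],[0,0,0],0.085],[[0.001,0,0.097],[0,0,0],0.085],[[0.001,0,0.11],[0,0,0],0.085],[[0.001,0,0.12],[0,0,0],0.085],[[0.001,0,0.127],[0,0,0],0.085],[[0.001,0,0.131],[0,0,0],0.085],[[0.001,0,0.131],[0,0,0],0.085],[[0.001,0,0.131],[0,0,0],0.085]]}}

```text
clock: 22.08
ee_pos: [0.4703, 0.3309, 0.0036]
eef_rot: [180.0, -0.0, 100.0]
force: [0.4, 0.1, -0.1]
gripper_width: 0.992
```

```bash
python3 - <<'E'
from h import *
c=cams.get_calibration('wrist');im,d=cams.grab_frame('wrist'); cv2.imwrite('pics/w18.png',im[:,:,::-1])
delta(.4712,.330,.001,100)
E
```

```text
t 22.13 pos [0.4704 0.331  0.0038] rot [ 1.7995e+02 -2.0000e-02  9.9980e+01] F [ 0.3 -0.1 -0.6] w 0.996
shift [-0.0011  0.0006  0.0028] turn [ 0.0009 -0.0003 -0.0004] dist 0.003
```

View pics/w18.png

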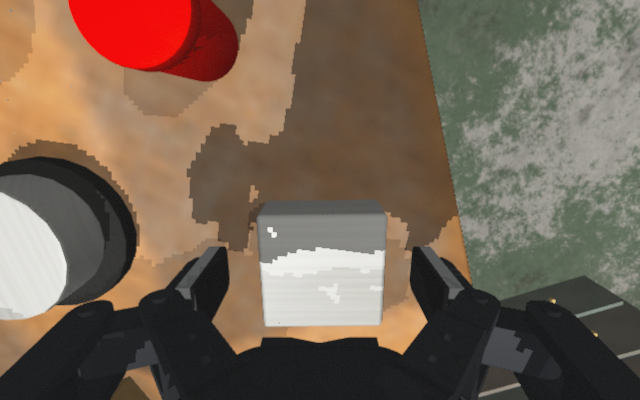

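The block (322,265) is centred between the fingers. Down 2.5 mm and grip.

>>> {"method": "send_rows", "body": {"deltas": [[[0,0,0.0025],[0,0,0],0.085],[[0,0,0.0025],[0,0,0],0.085],[[0,0,0.0025],[0,0,0],0.05],[[0,0,0.0025],[0,0,0],0.05],[[0,0,0.0025],[0,0,0],0.05],[[0,0,0.0025],[0,0,0],0.05],[[0,0,0.0025],[0,0,0],0.05],[[0,0,0.0025],[0,0,0],0.05]], "force": 70}}

```text
clock: 22.8
ee_pos: [0.4702, 0.3311, 0.0013]
eef_rot: [180.0, -0.0, 100.0]
force: [-2.2, -1.3, 7.5]
gripper_width: 0.64
```

>>> {"method": "send_rows", "body": {"deltas": [[[0,0,-0.005],[0,0,0],0.05],[[0,0,-0.015],[0,0,0],0.05],[[0,0,-0.03],[0,0,0],0.05],[[0,0,-0.05],[0,0,0],0.05],[[0,0,-0.07],[0,0,0],0.05],[[0,0,-0.09],[0,0,0],0.05],[[0,0,-0.105],[0,0,0],0.05],[[0,0,-0.11],[0,0,0],0.05],[[0,0,-0.11],[0,0,0],0.05]]}}

```text
clock: 23.55
ee_pos: [0.4705, 0.3312, 0.1121]
eef_rot: [179.9, -0.0, 100.0]
force: [0.8, -0.4, -5.6]
gripper_width: 0.636
```

```bash
python3 - <<'E'
from h import *
c=cams.get_calibration('wrist');im,d=cams.grab_frame('wrist'); cv2.imwrite('pics/w19.png',im[:,:,::-1])
delta(.47,.13,.11,86)
E
```

```text
t 23.6 pos [0.47   0.3309 0.1109] rot [ 1.7998e+02 -1.0000e-02  9.9980e+01] F [-0.4  0.2 -6.2] w 0.635
shift [-0.1979 -0.0349  0.0009] turn [ 4.00e-04 -2.00e-04  2.44e-01] dist 0.201
```

View pics/w19.png

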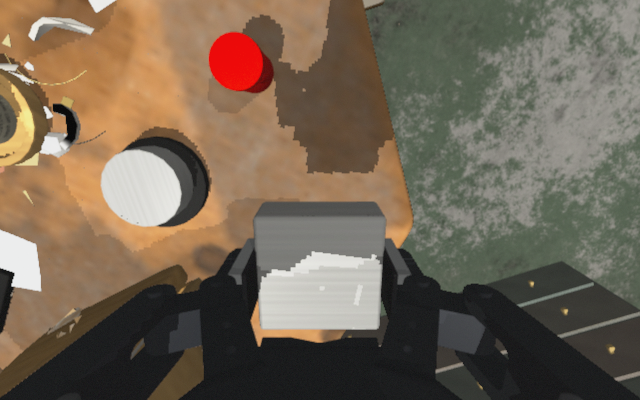

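The block is held level. Before going to the square pad I'll check how close the tool rack's corner is.

```bash
python3 - <<'E'
from h import *
d=np.load('pics/top_d.npy')
vv,uu=np.mgrid[100:210,190:310]
P=np.array([unproj('top',u,v,d[v,u]) for u,v in zip(uu.ravel(),vv.ravel())])
m=(P[:,2]>.025)&(P[:,2]<.3)&(P[:,0]<.68)
Q=P[m]
print(Q[Q[:,1].argsort()][:12].round(3))
D=np.hypot(Q[:,0]-.614,Q[:,1]-.0237); i=D.argsort()[:5]; print(D[i].round(3),Q[i].round(3), 'max z',Q[:,2].max())
print('within .16:',Q[D<.16][:,2].max())
im=cv2.imread('pics/top0.png'); cv2.imwrite('pics/c4.png',cv2.resize(im[110:220,240:370],None,fx=6,fy=5,interpolation=2))
E
```

```text
Traceback (most recent call last):
  File "h.py", line 4, in unproj
    c=cal or cams.get_calibration(name); f=200/np.tan(np.radians(c['fov_y']/2))
             ~~~~~~~~~~~~~~~~~~~~^^^^^^
ValueError: time passes only in moves, steps and waits
```

```bash
python3 - <<'E'
from h import *
d=np.load('pics/top_d.npy'); c=cams.get_calibration('top')
vv,uu=np.mgrid[100:210,190:310]
P=np.array([unproj('top',u,v,d[v,u],c) for u,v in zip(uu.ravel(),vv.ravel())])
m=(P[:,2]>.025)&(P[:,2]<.3)&(P[:,0]<.68)
Q=P[m]
print(Q[Q[:,1].argsort()][:8].round(3))
D=np.hypot(Q[:,0]-.614,Q[:,1]-.0237); i=D.argsort()[:5]; print(D[i].round(3),Q[i].round(3), 'max z',Q[:,2].max())
print('within .16:',Q[D<.16][:,2].max())
E
```

```text
[[0.587 0.098 0.05 ]
 [0.613 0.1   0.032]
 [0.639 0.105 0.035]
 [0.579 0.106 0.046]
 [0.639 0.107 0.049]
 [0.638 0.107 0.042]
 [0.643 0.108 0.039]
 [0.637 0.108 0.03 ]]
[0.076 0.079 0.085 0.087 0.087] [[0.613 0.1   0.032]
 [0.587 0.098 0.05 ]
 [0.639 0.105 0.035]
 [0.639 0.107 0.049]
 [0.638 0.107 0.042]] max z 0.2127651218022868
within .16: 0.1895893658767991
```

The rack's end is about 76–85 mm from the pad's centre, so I'll place with the jaws along yaw 163 (tool x roughly along world x) and approach from the near side.

>>> {"method": "send_rows", "body": {"deltas": [[[-0.008,-0.002,-0.003],[0,0,0],0.05],[[-0.025,-0.005,-0.008],[0,0,0],0.05],[[-0.05,-0.01,-0.012],[0,0,0],0.05],[[-0.08,-0.017,-0.015],[0,0,0],0.05],[[-0.112,-0.024,-0.015],[0,0,0],0.05],[[-0.144,-0.031,-0.015],[0,0,0],0.05],[[-0.176,-0.037,-0.015],[0,0,0],0.05],[[-0.208,-0.044,-0.015],[0,0,0],0.05],[[-0.24,-0.051,-0.015],[0,0,0],0.05],[[-0.268,-0.057,-0.015],[0,0,0],0.05],[[-0.287,-0.061,-0.015],[0,0,0],0.05],[[-0.295,-0.062,-0.015],[0,0,0],0.05]]}}

```text
clock: 24.6
ee_pos: [0.459, 0.0271, 0.125]
eef_rot: [-179.9, 0.0, 99.8]
force: [1.0, -0.1, -5.3]
gripper_width: 0.64
```

```bash
python3 - <<'E'
from h import *
delta(.614,.0237,.11,162.8)
E
```

```text
t 24.6 pos [0.459  0.0271 0.125 ] rot [-1.799e+02  1.000e-02  9.984e+01] F [ 1.  -0.1 -5.3] w 0.64
shift [-0.0299  0.1521  0.0148] turn [-1.7000e-03 -8.0000e-04 -1.0988e+00] dist 0.156
```

>>> {"method": "send_rows", "body": {"deltas": [[[-0.001,0.004,0],[0,0,-0.05],0.05],[[-0.003,0.014,0],[0,0,-0.14],0.05],[[-0.006,0.03,0],[0,0,-0.25],0.05],[[-0.01,0.05,0],[0,0,-0.37],0.05],[[-0.014,0.071,0],[0,0,-0.49],0.05],[[-0.018,0.092,0],[0,0,-0.61],0.05],[[-0.022,0.112,0],[0,0,-0.73],0.05],[[-0.026,0.13,0.003],[0,0,-0.85],0.05],[[-0.029,0.144,0.008],[0,0,-0.96],0.05],[[-0.03,0.152,0.013],[0,0,-1.05],0.05],[[-0.03,0.152,0.015],[0,0,-1.098],0.05],[[-0.03,0.152,0.015],[0,0,-1.098],0.05]]}}

```text
clock: 25.6
ee_pos: [0.6145, 0.0268, 0.1091]
eef_rot: [-180.0, -0.2, 163.0]
force: [0.5, 0.1, -5.1]
gripper_width: 0.64
```

>>> {"method": "send_rows", "body": {"deltas": [[[0,0,0.005],[0,0,0],0.05],[[0,0,0.015],[0,0,0],0.05],[[0,0,0.03],[0,0,0],0.05],[[0,0,0.04],[0,0,0],0.05],[[0,0,0.045],[0,0,0],0.05],[[0,0,0.045],[0,0,0],0.05],[[0,0,0.045],[0,0,0],0.05]]}}

```text
clock: 26.18
ee_pos: [0.6149, 0.0264, 0.0658]
eef_rot: [-180.0, -0.0, 162.9]
force: [0.0, 0.5, -5.1]
gripper_width: 0.641
```

```bash
python3 - <<'E'
from h import *
c=cams.get_calibration('wrist');im,d=cams.grab_frame('wrist'); cv2.imwrite('pics/w20.png',im[:,:,::-1])
delta(.6141,.0237,.011,162.8)
for p in [(.6612,.0475),(.6397,-.0228),(.5668,.0004),(.5886,.0697)]: print(np.round(proj('wrist',np.array([*p,.01]),c)))
E
```

```text
t 26.23 pos [0.6152 0.0264 0.0662] rot [1.7999e+02 3.0000e-02 1.6287e+02] F [ 0.6  0.1 -4.1] w 0.636
shift [ 0.0003 -0.0029  0.0552] turn [0.0001 0.0005 0.0013] dist 0.055
[265. 261.]
[259. 158.]
[378. 159.]
[372. 261.]
```

View pics/w20.png

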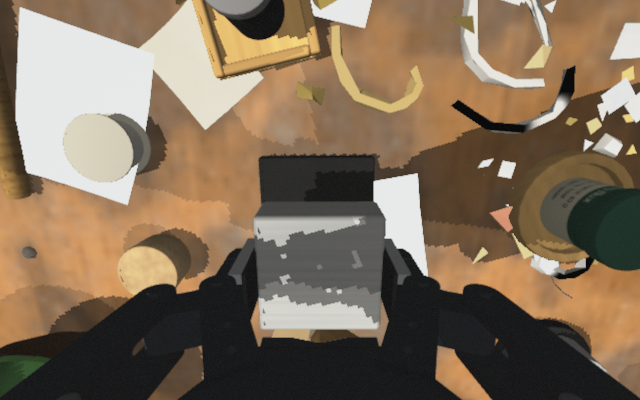

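The pad's far edge runs level from 260,157 to 376,157, as predicted (259–378, 158). I'll shift 2.5 mm and lower.

>>> {"method": "send_rows", "body": {"deltas": [[[0,-0.001,0.005],[0,0,0],0.05],[[0,-0.0025,0.015],[0,0,0],0.05],[[0,-0.0025,0.027],[0,0,0],0.05],[[0,-0.0025,0.037],[0,0,0],0.05],[[0,-0.0025,0.045],[0,0,0],0.05],[[0,-0.0025,0.05],[0,0,0],0.05],[[0,-0.0025,0.053],[0,0,0],0.05],[[0,-0.0025,0.054],[0,0,0],0.05],[[0,-0.0025,0.0545],[0,0,0],0.05],[[0,-0.0025,0.0545],[0,0,0],0.05]]}}

```text
clock: 27.07
ee_pos: [0.6146, 0.0241, 0.0116]
eef_rot: [180.0, 0.0, 162.9]
force: [-0.0, 0.5, -5.5]
gripper_width: 0.644
```

>>> {"method": "send_rows", "body": {"deltas": [[[0,0,0.0005],[0,0,0],0.05],[[0,0,0.001],[0,0,0],0.05],[[0,0,0.001],[0,0,0],0.05]]}}

```text
clock: 27.32
ee_pos: [0.6146, 0.024, 0.0114]
eef_rot: [180.0, 0.1, 162.9]
force: [-3.6, -0.6, 7.5]
gripper_width: 0.636
```

Contact (7.5 N). Releasing and lifting.

>>> {"method": "send_rows", "body": {"deltas": [[[0,0,0],[0,0,0],0.057],[[0,0,0],[0,0,0],0.063],[[0,0,0],[0,0,0],0.07],[[0,0,0],[0,0,0],0.077],[[0,0,0],[0,0,0],0.077],[[0,0,-0.015],[0,0,0],0.077],[[0,0,-0.04],[0,0,0],0.077],[[0,0,-0.075],[0,0,0],0.077],[[0,0,-0.11],[0,0,0],0.077],[[0,0,-0.13],[0,0,0],0.085],[[0,0,-0.13],[0,0,0],0.085]]}}

```text
clock: 28.23
ee_pos: [0.6163, 0.0239, 0.1449]
eef_rot: [179.9, 0.4, 162.9]
force: [0.8, -0.8, -0.4]
gripper_width: 0.992
```

```bash
python3 - <<'E'
from h import *
c=cams.get_calibration('wrist');im,d=cams.grab_frame('wrist'); cv2.imwrite('pics/w21.png',im[:,:,::-1])
delta(.35,.05,.25,100)
print(np.round(proj('wrist',np.array([.6141,.0237,.034]),c)))
E
```

```text
t 28.28 pos [0.6155 0.0239 0.1424] rot [179.95   0.22 162.89] F [-0.1  0.7 -1. ] w 0.992
shift [ 0.261  -0.0531 -0.1087] turn [0.0029 0.0031 1.0976] dist 0.288
[322. 194.]
```

View pics/w21.png

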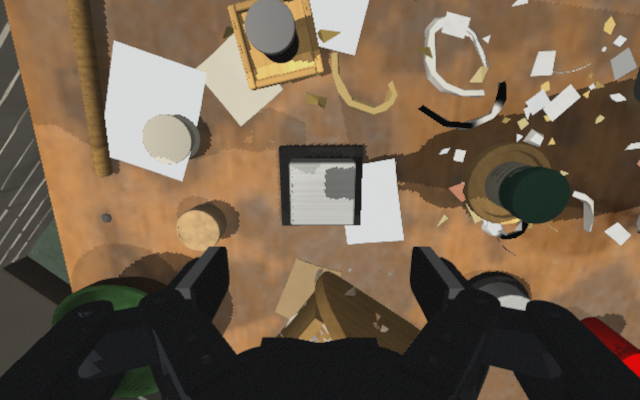

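The square block is on the pad, in line with it (centre 324,192). Backing off for a final check from the top camera.

>>> {"method": "send_rows", "body": {"deltas": [[[0.004,-0.001,-0.01],[0,0,0],0.085],[[0.015,-0.003,-0.03],[0,0,0],0.085],[[0.035,-0.007,-0.05],[0,0,0],0.085],[[0.06,-0.012,-0.07],[0,0,0],0.085],[[0.09,-0.018,-0.085],[0,0,0],0.085],[[0.12,-0.024,-0.1],[0,0,0],0.085],[[0.15,-0.03,-0.109],[0,0,0],0.085],[[0.18,-0.036,-0.109],[0,0,0],0.085],[[0.21,-0.042,-0.109],[0,0,0],0.085],[[0.235,-0.048,-0.109],[0,0,0],0.085],[[0.245,-0.05,-0.109],[0,0,0],0.085],[[0.245,-0.05,-0.109],[0,0,0],0.085]]}}

```text
clock: 29.28
ee_pos: [0.3633, 0.0486, 0.2492]
eef_rot: [-180.0, -0.0, 162.9]
force: [0.9, 0.1, -0.1]
gripper_width: 0.993
```

```bash
python3 - <<'E'
from h import *
delta(.35,.05,.25)
im,d=cams.grab_frame('top'); cv2.imwrite('pics/t2.png',im[:,:,::-1]); im,d=cams.grab_frame('scene'); cv2.imwrite('pics/s2.png',cv2.resize(im[110:310,230:430,::-1],None,fx=3,fy=3))
E
```

```text
t 29.28 pos [0.3633 0.0486 0.2492] rot [-1.7999e+02 -4.0000e-02  1.6290e+02] F [ 0.9  0.1 -0.1] w 0.993
shift [ 0.0131 -0.0026 -0.0008] turn [-0.0001 -0.0007  0.    ] dist 0.013
```

View pics/t2.png

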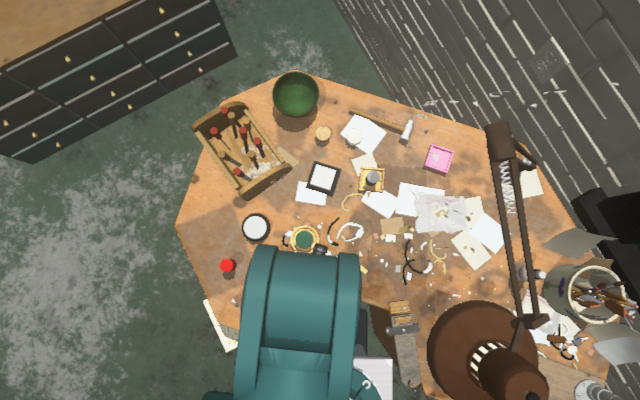

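View pics/s2.png

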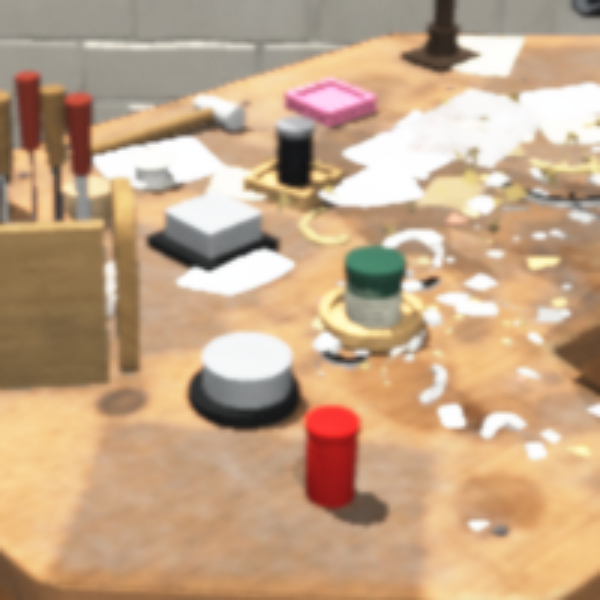

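```bash
python3 - <<'E'
from h import *
im=cv2.imread('pics/t2.png'); cv2.imwrite('pics/c5.png',cv2.resize(im[120:255,240:395],None,fx=5,fy=4.4,interpolation=2)); 
c=cams.get_calibration('top')
for n,P in dict(canlid=(.612,-.102,.064),jarcap=(.4514,.0704,.056),rb=(.4808,.199,.034),sb=(.6141,.0237,.034)).items():
    u,v=proj('top',np.array(P),c); print(n,u.round(1),v.round(1),'crop',((u-240)*5).round(),((v-120)*4.4).round())
E
```

```text
canlid 372.7 176.3 crop 664.0 248.0
jarcap 303.8 238.9 crop 319.0 523.0
rb 254.4 227.1 crop 72.0 471.0
sb 323.1 176.8 crop 416.0 250.0
```

View pics/c5.png

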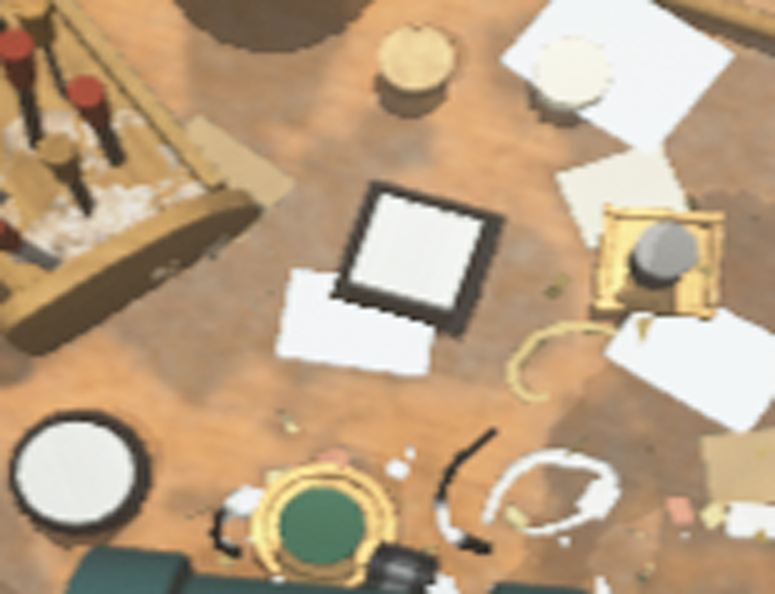

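The crop shows every object within 4 crop px (about 2 mm) of its target: lid 668,250; cap 321,527; round block 73,473; square block 414,250. The cork and spool haven't moved. Handing in.

```bash
python3 -c "
from workcell import robot
print(robot.finish_job()); print(robot.state()['clock'])"
```

```text
the job is handed in; nothing more can be done
None
the job is handed in; nothing more can be done
```

I put the canister in the square tray and the jar in the round dish. The round and square blocks are on their matching pads. I handed the job in at about 29 s of the 104 s allowed; no verdict is reported.

- **Position:** in the last top-camera picture all four objects sit within about 2 mm of where I aimed them, against limits of 13–14 mm. The top and wrist cameras disagreed on the tray centre by up to about 5 mm, so I aimed midway. That puts the canister within about 3 mm of the centre by either camera.
- **Upright and in line:** the scene picture shows the jar and canister standing upright. In the wrist and top pictures the square block's sides line up with the pad's.
- **Bystanders:** the cork and spool look unmoved in the top picture. The look-alikes were not touched.
- **Forces:** the highest wrist force reported was about 17 N, when setting a block down. At hand-in the gripper was open and clear of everything.

No check failed.

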